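Slide the carrot tray onto the free rails of the drying rack

TASK

Put the long-handled tray of carrot slices away in the left-hand drying rack, on its one free pair of rails: slide it in over the front lips, creep back until you feel the rear stops, then let it down so that its rim lies flat on both rails behind the lips and cannot slide out, and let go. Keep the tray level so that the slices stay in it, never push it against a rack with more than about 20 N, and leave the trays already in the racks where they are.

Things in the scene. Friction and masses are not known exactly. Their poses are not given: they have to be found in the camera images.
- tray: aluminium tray to put away, on the table, 0.24 kg +-30%. Pan 16 mm deep, 142 mm wide, with a flat rim 4 mm thick all round, 167.5 (x) by 170 mm (y) over the rim; rim underside 16 mm above the origin. Origin: centre of the pan's underside; x to its rear edge, away from the handle; z up. Black handle 16 mm wide (y), z 14 to 36 mm, straight out of the front from x = -95 to -187 mm
- tray_handle (a point): middle of the handle's grip, x = -153, z = 25 mm in the tray's frame, axes as the tray; a hand that points down and grips here stays clear of the trays above
- tray_front (a point): middle of the rim's front edge, on its underside (x = -83.75, z = 16 mm in the tray's frame)
- tray_rear (a point): middle of the rim's rear edge, on its underside (x = +83.75, z = 16 mm in the tray's frame)
- rack_a: fixed steel drying rack, three pairs of rails, 0.2 m wide, 0.225 m high, open to its front (-x, toward the robot). Origin: middle of its front, between the lips, on the table; x to its back, y to its left, z up. Ledge tops 50, 110 and 170 mm up. Lowest and top rails hold plain trays, the middle ones (110 mm) are free. It is the left-hand rack if its world y is the larger of the two, else the right-hand one
- rack_b: second rack of the same build, sizes and frame as rack_a, but its middle and top rails hold plain trays and the lowest ones (ledge tops 50 mm up) are free. It is the left-hand rack if its world y is the larger of the two, else the right-hand one
- rack_a_free (a point): nominal midpoint between the front lips of rack_a's free rails, at ledge height, axes as the rack. This rail pair is screwed on through slots and really sits up to 15 mm farther forward or back, lips and stops together, each time differently and not measured: find the stops by feel. It stays put when pushed. Sizes at rack_b_free
- rack_b_free (a point): same for rack_b. Rail pair: ledges 13 mm wide inside upright webs 175 mm apart (y = +-87.5 mm), web mouths flared out over the last 19 mm in front. Each ledge has an upright lip 7 mm high at its front (nominally x = -4 to 0 mm) and a stop 24 mm high behind (face nominally at x = +170 mm), so a seated tray has 2.5 mm play. The next pan hangs 44 mm above the ledges
- rack_a_sheet1: plain aluminium tray without handle that already lies in rack_a on the lowest rails; same pan and rim as the tray to be put away (167.5 x 170 mm over the rim). Origin: middle of its rim's front edge, at the height of the pan's underside. It stays where it is
- rack_a_sheet3: plain aluminium tray without handle that already lies in rack_a on the top rails; same pan and rim as the tray to be put away (167.5 x 170 mm over the rim). Origin: middle of its rim's front edge, at the height of the pan's underside. It stays where it is
- rack_b_sheet2: plain aluminium tray without handle that already lies in rack_b on the middle rails; same pan and rim as the tray to be put away (167.5 x 170 mm over the rim). Origin: middle of its rim's front edge, at the height of the pan's underside. It stays where it is
- rack_b_sheet3: plain aluminium tray without handle that already lies in rack_b on the top rails; same pan and rim as the tray to be put away (167.5 x 170 mm over the rim). Origin: middle of its rim's front edge, at the height of the pan's underside. It stays where it is
- slice_1: loose carrot slice, about 22 x 57 x 12 mm, 12 g, lying on the floor of the tray; origin on its underside
- slice_2: loose carrot slice, about 22 x 61 x 12 mm, 12 g, lying on the floor of the tray; origin on its underside
- slice_3: loose carrot slice, about 22 x 55 x 12 mm, 12 g, lying on the floor of the tray; origin on its underside

How it is judged:
By the outcome, as a careful person would: the job done as asked, in the order asked, and still so for the second after the job is handed in, with the robot touching nothing.
It also fails if it takes over 51 s, if anything falls off the work surface, if the arm or the gripper's body presses on something with over 40 N, if the wrist force passes 120 N, or if a joint passes its speed limit or range.

ROBOT

A 7-joint arm with a two-finger parallel gripper is mounted at the origin on a cart in front of the work surface, level with it; the furniture and walls round the work are solid. World frame = base frame: x ahead of the robot, y to its left, z up, the work surface at z = 0. Lengths are in m, angles in rad, forces in N, time in s.
With the tool pointing down it reaches from about 0.425 to 0.925 m from the base axis. Payload 6.8 kg.
Tool frame: the origin (TCP) lies between the finger pads; the fingertips stand 14 mm ahead of it and the grasp point (between the pads) lies 5 mm behind it; z points along the fingers, y is the line along which they close (so a half turn about z gives the same grasp; the last joint's range is limited). The gripper opens to 85 mm and grips with 20 to 120 N. Pads are 22 mm wide; open, the fingers measure 114 mm over their backs; the gripper's body (76 mm by 85 mm) begins 54 mm behind the grasp point. The pads swing forward as they close: fully open they stand 13 mm farther back than shut.
Start: joints at [-1.299, 0.477, 0.022, 1.555, -0.011, 1.109, -0.083], TCP at [0.25, 0.627, 0.223] pointing down, gripper open.
Joint ranges: [-2.96, 2.96], [-0.34, 2.1], [-1.41, 1.46], [0.24, 2.44], [-1.37, 4.51], [0.17, 1.92], [-2.96, 2.96]. Speed limits (rad/s): [2.39, 2.39, 3.14, 3.14, 3.14, 3.14, 3.14].

INTERFACE

Orientations are given as a rotation vector (axis times angle).
In Python, from bench import r, eyes, ticket gives the robot as it stands. The module is installed in compiled form; this text tells all that it offers.
- The arm moves only by the tool arm_command, never from a script. Its argument "plan" is text: rows parted by semicolons, each of 4 numbers parted by spaces: the shift along the tool's x, y, z in m, then the turn about the tool's z in degrees. In form: tx ty tz yaw; .... A call has 1 to 20 rows; each row shifts and turns the commanded pose from where the row before left it, along the tool's axes as they then stand; what a row does not reach is not made up. A row lasts 1/8 s, in which the tool goes at most 62.5 mm and 10.7 degrees, less where a joint would pass 70% of its speed; a pose out of reach is approached as far as the arm can. A call is refused whole if a number of a shift passes 0.0625 or a number of a turn 10.7, either way. A call with a gripper value outside its range is refused whole. "hand" is the closure, from -1 (fully open) to 1 (shut), set as the call begins (left out, the last holds). The fingers move at their own pace and stop on an object; "grip_force" is the grip in N (left out, the last holds). Time passes only in rows, so rows that do not move let the fingers close. It gives the time, the measured TCP pose, the force, the opening and the grip force at its end, in the units of the state.
- r.get_obs(): the state, without advancing time (a new reading comes with each control period).
- eyes.grab_frame(name): name is "side" or "top" or "wrist"; returns (picture, depth): 400x640x3 uint8, red, green, blue; 400x640 float32, m along the optical axis (not along the pixel's ray), 0 where there is no reading.
- eyes.calibration(name): a dict with "fov_y" (degrees; the focal length in pixels is half the picture's height over the tangent of half this angle, whatever the lens; pixels are square), "cx", "cy" (the principal point, pixels), "k1" (the pictures are not rectified: a ray, as slopes to the right and down, at radius r is drawn at 1 + k1 r^2 times it, then the intrinsics apply), "origin" and "attitude" of the camera in the world; the wrist camera has in their place "tool_from_camera" (4x4, takes a point from camera to tool coordinates, whose origin is the TCP and whose axes are the flange's). Camera axes: x right, y up, looking along -z (the intrinsics and any distortion apply to the point x, -y, -z); pixel columns grow to the right and rows downward; lengths in m; the calibration is good to about 2 mm. A picture is of the moment at which its call begins: read the wrist's pose just before it. calibration takes no time and is no camera call.
- ticket.hand_in(): hands the job in; it is judged then, once.
The state is a dict: "clock": time; "joints": joint angles; "qvel": joint speeds; "tau": joint torques, N m; "tcp_pos": TCP position; "orientation": TCP orientation; "contact_force": force on the tool from outside, world axes, zero at the start; "moment": the same for the moment, N m; "grip_width": finger opening in m; "gripper_force": force on a finger pad.
Only numpy, scipy, OpenCV 4.12 (cv2) and the standard library are available. Lean on these libraries where they do the work, as an engineer would, in place of code of your own. Each camera call takes 0.05 s, during which the arm holds its last target. There are 200 camera calls.

## Working session

There is one attempt and no reset: what is moved stays moved. The work goes in short steps, Python scripts to look and compute and a tool call to move; the robot and the scene stay as the last step left them, time stands still between calls to the robot, and variables do not carry over. Pictures are saved under pics/ and viewed, at most 10 in all, crops included, and the job is handed in when it is done.

Besides the shell and the picture viewer there is one more tool, called after "Emit:" as a command line: name --argument value ..., lists and objects as JSON in quotes. arm_command: Moves the arm, as the interface text tells. Its arguments: {"type":"object","properties":{"plan":{"type":"string"},"hand":{"type":"number"},"grip_force":{"type":"number"}},"required":["plan"]}

```bash
mkdir -p pics; cat > h.py <<'E'
import numpy as np, cv2
from scipy.spatial.transform import Rotation as R
from bench import r, eyes, ticket
def cam(name):
    c=eyes.calibration(name); f=200/np.tan(np.radians(c["fov_y"])/2)
    if name=="wrist":
        o=r.get_obs(); T=np.eye(4); T[:3,:3]=R.from_rotvec(o["orientation"]).as_matrix(); T[:3,3]=o["tcp_pos"]
        T=T@np.array(c["tool_from_camera"])
    else:
        T=np.eye(4); a=np.array(c["attitude"]); T[:3,:3]=a if a.shape==(3,3) else R.from_rotvec(a).as_matrix(); T[:3,3]=c["origin"]
    return c,f,T
def rays(C,uv):
    c,f,T=C; uv=np.atleast_2d(np.array(uv,float)); K=np.array([[f,0,c["cx"]],[0,f,c["cy"]],[0,0,1]])
    p=cv2.undistortPoints(uv.reshape(-1,1,2),K,np.array([c["k1"],0,0,0.]))[:,0] if 0 else None
    d=np.c_[(uv[:,0]-c["cx"])/f,(uv[:,1]-c["cy"])/f]; s=d.copy()
    for _ in range(20): s=d/(1+c["k1"]*(s**2).sum(1,keepdims=True))
    return np.c_[s[:,0],-s[:,1],-np.ones(len(s))]@T[:3,:3].T, T[:3,3]
def plane(C,uv,z):
    d,o=rays(C,uv); return o+d*((z-o[2])/d[:,2])[:,None]
def bydepth(C,uv,dep):
    d,o=rays(C,uv); uv=np.atleast_2d(uv).astype(int); return o+d*dep[uv[:,1],uv[:,0]][:,None]
def cloud(C,dep):
    v,u=np.mgrid[0:400,0:640]; return bydepth(C,np.c_[u.ravel(),v.ravel()],dep).reshape(400,640,3)
def grab(name,fn=None):
    C=cam(name); p,d=eyes.grab_frame(name)
    if fn: cv2.imwrite("pics/"+fn,p[...,::-1])
    return C,p,d
E
python3 - <<'E'
from h import *
for n in ("top","side","wrist"):
    C,p,d=grab(n,n+"0.png"); np.savez("/tmp/"+n,p=p,d=d); print(n,C[0]); print((d>0).mean())
print(r.get_obs())
a=cv2.imread("pics/top0.png");b=cv2.imread("pics/side0.png")
cv2.imwrite("pics/both.png",cv2.resize(np.vstack([a,b]),(480,600)))
E
```

```text
top {'fov_y': 46.87483013458503, 'cx': 323.8912303626857, 'cy': 199.70809239991996, 'k1': -0.13399379314355972, 'origin': array([ 0.36927087, -0.19228126,  1.13225616]), 'attitude': array([ 0.16540955, -0.14559402, -1.58587621])}
0.99600390625
side {'fov_y': 56.01697671982861, 'cx': 317.46151533883943, 'cy': 191.35128504442105, 'k1': 0.009000611218772893, 'origin': array([ 0.54560759, -0.97488531,  0.69124398]), 'attitude': array([ 0.93209679, -0.00873767, -0.04749276])}
0.995796875
wrist {'fov_y': 65.63395256444265, 'cx': 317.78595095847106, 'cy': 203.45780317437638, 'k1': -0.03661171504245523, 'tool_from_camera': array([[-1.08505007e-04,  9.60201016e-01,  2.79309859e-01,
         7.09423813e-02],
       [ 9.99999330e-01, -2.17761551e-04,  1.13708767e-03,
        -1.05012906e-03],
       [ 1.15265569e-03,  2.79309795e-01, -9.60200349e-01,
        -1.51634029e-01],
       [ 0.00000000e+00,  0.00000000e+00,  0.00000000e+00,
         1.00000000e+00]])}
0.99600390625
{'clock': 0.15, 'joints': array([-1.29910726,  0.47765383,  0.02235059,  1.55621552, -0.01149848,
        1.10931553, -0.08308243]), 'qvel': array([ 3.13863838e-04, -1.64800066e-03,  1.33112698e-03, -5.03247054e-03,
       -6.38865940e-04,  8.62921365e-04, -6.45176674e-05]), 'tau': array([ 1.98346323e-03, -5.96931696e+01,  1.60973243e+00, -2.81494296e+01,
        1.26041166e-02,  6.41513892e-03, -1.50055584e-06]), 'tcp_pos': array([0.25007252, 0.62645599, 0.22202364]), 'orientation': array([-5.92909699e-01, -3.08496151e+00,  2.28389361e-03]), 'contact_force': array([ 0.31051983, -0.59495087, -0.70128228]), 'moment': array([ 0.04864688, -0.02260855, -0.04054468]), 'gripper_force': 0.0, 'grip_width': 0.0851292932953153}
```

View pics/top0.png

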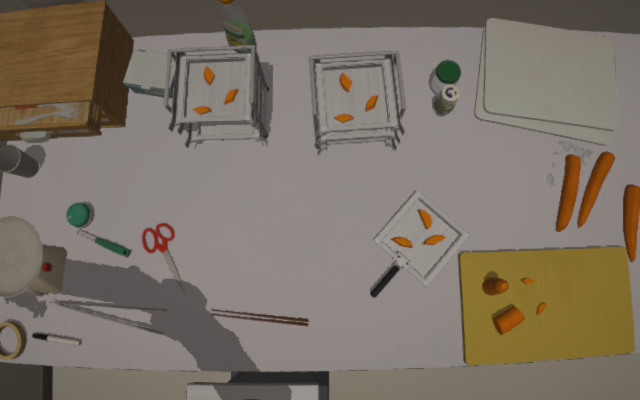

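View pics/side0.png

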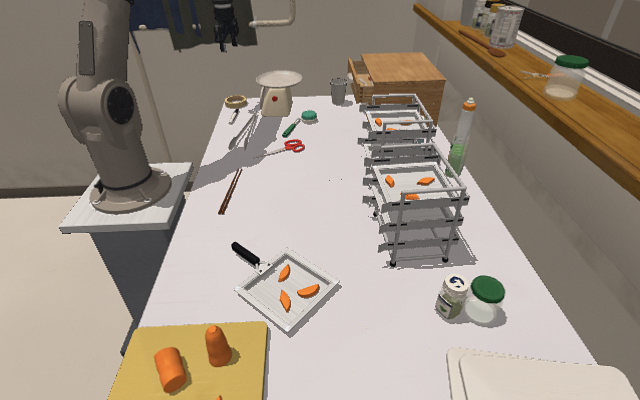

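The top view shows the tray at about (420,237), with its handle running toward lower left (385,278). The left rack is at about (215,95) and the right rack at (357,100). In the side view the left rack is the far one, at about (400,130). Next I measure both from depth.

```bash
cat > m1.py <<'E'
from h import *
z=np.load("/tmp/top.npz"); p,d=z["p"],z["d"]; C=cam("top"); P=cloud(C,d)
print("table z", np.median(P[180:200,270:360,2]))
# handle: dark, in region
hsv=cv2.cvtColor(p,cv2.COLOR_RGB2HSV)
m=np.zeros((400,640),np.uint8); m[250:305,360:412]=1
dark=(hsv[...,2]<70)&(m>0); q=np.argwhere(dark&(P[...,2]>0.02)); uv=q[:,::-1]; print("handle n",len(uv))
hp=plane(C,uv,0.036); cen=hp[:,:2].mean(0); w,v=np.linalg.eigh(np.cov(hp[:,:2].T)); ax=v[:,1]; 
if ax[0]<0: ax=-ax
t=(hp[:,:2]-cen)@ax; print("handle cen",cen,"ax",ax,np.degrees(np.arctan2(ax[1],ax[0])),"t",t.min(),t.max(), "z",np.median(P[dark&(P[...,2]>0.02)][:,2]))
# tray rim: z 0.012..0.03 bright
m=np.zeros((400,640),bool); m[185:290,365:475]=1
zz=P[...,2]; rim=(m&(zz>0.012)&(zz<0.03)&(hsv[...,2]>90)&(hsv[...,1]<60)).astype(np.uint8)
n,l,s,c=cv2.connectedComponentsWithStats(rim); k=1+s[1:,4].argmax(); q=np.argwhere(l==k)[:,::-1]
pts=plane(C,q,0.020)[:,:2].astype(np.float32); rect=cv2.minAreaRect(pts); print("rim rect",rect, cv2.boxPoints(rect).round(3).tolist())
for nm,u0,u1,v0,v1 in (("L",160,275,40,150),("R",305,405,45,155)):
    X=P[v0:v1,u0:u1].reshape(-1,3); X=X[X[:,2]>0.03]; 
    h,e=np.histogram(X[:,2],np.arange(0.03,0.25,0.01)); print(nm,dict(zip(e.round(2).tolist(),h.tolist())))
    T=X[(X[:,2]>0.205)&(X[:,2]<.24)]; rr=cv2.minAreaRect(T[:,:2].astype(np.float32)); print(nm,"top rect",rr, cv2.boxPoints(rr).round(3).tolist())
E
python3 m1.py
python3 - <<'E'
import cv2,numpy as np
t=cv2.imread("pics/top0.png")[35:160,155:415]; s=cv2.imread("pics/side0.png")[85:275,340:480]
a=cv2.resize(t,None,fx=3,fy=3,interpolation=3); b=cv2.resize(s,None,fx=3,fy=3,interpolation=3)
cv2.imwrite("pics/c1.png",b); cv2.imwrite("pics/c2.png",a)
E
```

```text
table z 0.0008318894940562149
handle n 248
handle cen [ 0.39143476 -0.31907384] ax [ 0.73230958 -0.68097186] -42.919634408145996 t -0.04467532455990736 0.045722934466208946 z 0.03600336880329014
rim rect ((0.48996666073799133, -0.41299813985824585), (0.1712637096643448, 0.17841187119483948), 46.64632797241211) [[0.3659999966621399, -0.414000004529953], [0.4959999918937683, -0.5370000004768372], [0.6140000224113464, -0.41200000047683716], [0.48399999737739563, -0.289000004529953]]
L {0.03: 561, 0.04: 235, 0.05: 687, 0.06: 195, 0.07: 406, 0.08: 38, 0.09: 33, 0.1: 41, 0.11: 179, 0.12: 65, 0.13: 90, 0.14: 19, 0.15: 2202, 0.16: 1037, 0.17: 1854, 0.18: 175, 0.19: 175, 0.2: 23, 0.21: 40, 0.22: 753, 0.23: 1}
L top rect ((0.8345277309417725, 0.06170867383480072), (0.19870372116565704, 0.1396338939666748), 89.6095199584961) [[0.7639999985694885, -0.03700000047683716], [0.9039999842643738, -0.03799999877810478], [0.9049999713897705, 0.16099999845027924], [0.7649999856948853, 0.16200000047683716]]
R {0.03: 3, 0.04: 16, 0.05: 77, 0.06: 21, 0.07: 22, 0.08: 0, 0.09: 153, 0.1: 48, 0.11: 465, 0.12: 28, 0.13: 38, 0.14: 6, 0.15: 2541, 0.16: 982, 0.17: 2015, 0.18: 114, 0.19: 233, 0.2: 15, 0.21: 31, 0.22: 753, 0.23: 1}
R top rect ((0.8066036105155945, -0.2565801739692688), (0.14168646931648254, 0.19751329720020294), 2.7462875843048096) [[0.7310000061988831, -0.16099999845027924], [0.7409999966621399, -0.35899999737739563], [0.8820000290870667, -0.35199999809265137], [0.8730000257492065, -0.1550000011920929]]
```

View pics/c2.png

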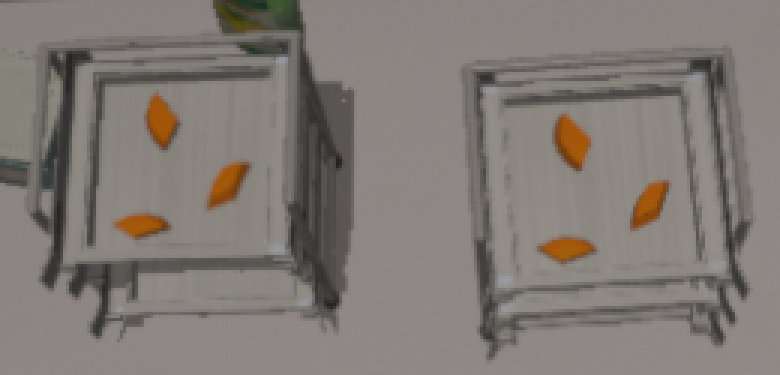

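View pics/c1.png

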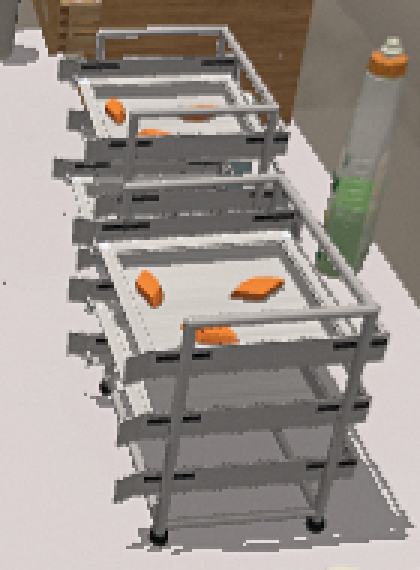

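Crop c2 shows the left rack with a top tray and a front strip of a tray far below it, at about (215,285). Depth agrees: many points at z≈0.05 and few at 0.11. So the left rack is rack_a and the free rails are at 110 mm. The rack pose comes next.

```bash
cat > m2.py <<'E'
from h import *
z=np.load("/tmp/top.npz"); d=z["d"]; C=cam("top"); P=cloud(C,d)
X=P[40:150,160:275].reshape(-1,3)
def bins(A,i,j,lo,hi,n,f):   # extreme of coord j in bins of coord i, line fit
    e=np.linspace(lo,hi,n+1); o=[]
    for a,b in zip(e,e[1:]):
        s=A[(A[:,i]>a)&(A[:,i]<b)]
        if len(s)>2: o.append(((a+b)/2,f(s[:,j])))
    o=np.array(o); k=np.polyfit(o[:,0],o[:,1],1); return k,np.std(o[:,1]-np.polyval(k,o[:,0])),o[:,1].round(4)
for nm,lo,hi,ym in (("top sheet",.166,.182,.07),("low sheet",.045,.060,.05)):
    A=X[(X[:,2]>lo)&(X[:,2]<hi)]; print(nm,len(A),A.min(0),A.max(0))
    print(" front edge x(y)",bins(A,1,0,0.0,0.12,10,np.min))
T=X[(X[:,2]>.215)&(X[:,2]<.235)]
for a,b in ((-.06,0.0),(0.12,0.18)):
    s=T[(T[:,1]>a)&(T[:,1]<b)]; s=s[s[:,0]>.78]; s=s[s[:,0]<.885]; print("side bar y(x)",np.polyfit(s[:,0]-.83,s[:,1],1),s[:,1].min(),s[:,1].max())
s=T[(T[:,1]>0)&(T[:,1]<.12)]; print("rear bar x(y)",np.polyfit(s[:,1]-.06,s[:,0],1),s[:,0].min(),s[:,0].max())
A=X[(X[:,2]>.168)&(X[:,2]<.18)]; s=A[(A[:,0]>.76)&(A[:,0]<.86)]; print("rim y",np.percentile(s[:,1],[0,2,98,100]))
o=r.get_obs(); print(R.from_rotvec(o["orientation"]).as_matrix().round(3))
E
python3 m2.py
```

```text
top sheet 2189 [ 0.72414559 -0.03703229  0.16600294] [0.92014349 0.15731049 0.18167375]
 front edge x(y) (array([0.00338972, 0.74536811]), np.float64(0.0005022294138774662), array([0.7447, 0.7456, 0.746 , 0.7453, 0.7465, 0.7456, 0.7456, 0.7448,
       0.746 , 0.7458]))
low sheet 747 [ 0.72649549 -0.03748187  0.04503479] [1.02243781 0.23653733 0.05999988]
 front edge x(y) (array([-5.09153089e-04,  7.44768381e-01]), np.float64(0.0006349061616989372), array([0.744 , 0.7446, 0.7446, 0.7451, 0.7458, 0.7455, 0.7446, 0.744 ,
       0.7453, 0.7439]))
side bar y(x) [-0.00912108 -0.03248968] -0.03792645810711845 -0.027654275121422517
side bar y(x) [-0.0088574   0.15468566] 0.1496936430542754 0.16077335423245548
rear bar x(y) [0.00745811 0.89792922] 0.8931791863905575 0.9032849868617022
rim y [-0.03703229 -0.02177251  0.15002215  0.15132967]
[[-0.929  0.371 -0.   ]
 [ 0.371  0.929 -0.001]
 [-0.    -0.001 -1.   ]]
```

Emit:
arm_command --plan "-.0465 -.0322 0 0;-.0465 -.0322 0 0;-.0465 -.0322 0 0;-.0465 -.0322 0 0;-.0465 -.0322 0 0;-.0465 -.0322 0 0;-.0465 -.0322 0 0;-.0465 -.0322 0 0;-.0217 -.0542 0 0;-.0217 -.0542 0 0;-.0217 -.0542 0 0;-.0217 -.0542 0 0;-.0217 -.0542 0 0;-.0217 -.0542 0 0;.0076 -.0599 0 0;.0076 -.0599 0 0;.0076 -.0599 0 0;.0076 -.0599 0 0;0 0 0 10.6;0 0 0 10.6"

```text
clock: 2.65
tcp_pos: [0.3827, -0.3126, 0.2227]
orientation: [-1.163, -2.918, -0.0]
contact_force: [1.3, -0.8, -0.3]
grip_width: 0.0853
gripper_force: 0.0
```

```bash
cat > m3.py <<'E'
from h import *
o=r.get_obs(); M=R.from_rotvec(o["orientation"]).as_matrix(); print(o["clock"],o["tcp_pos"],o["joints"].round(2),o["contact_force"],"az",np.degrees(np.arctan2(M[1,0],M[0,0])),"z",M[:,2].round(4))
C,p,d=grab("wrist","w1.png"); P=cloud(C,d); hsv=cv2.cvtColor(p,cv2.COLOR_RGB2HSV)
near=np.hypot(P[...,0]-.39,P[...,1]+.319)<.075
m=near&(hsv[...,2]<70)&(P[...,2]>.028)&(P[...,2]<.045); uv=np.argwhere(m)[:,::-1]
hp=plane(C,uv,.036)[:,:2]; (cx,cy),(w,h),a=cv2.minAreaRect(hp.astype(np.float32)); print(len(uv),"rect",(cx,cy),(w,h),a,"z",np.median(P[m][:,2]))
E
python3 m3.py
```

```text
2.65 [ 0.38265073 -0.31262016  0.22269731] [ 0.04  0.19  0.59  2.01 -0.13  0.98  1.51] [ 1.27569584 -0.7527268  -0.25551111] az 136.54817212773378 z [-1.e-04  2.e-04 -1.e+00]
443 rect (0.388223797082901, -0.3218284547328949) (0.012746932916343212, 0.08971208333969116) 46.56660842895508 z 0.03620053601160317
```

View pics/w1.png

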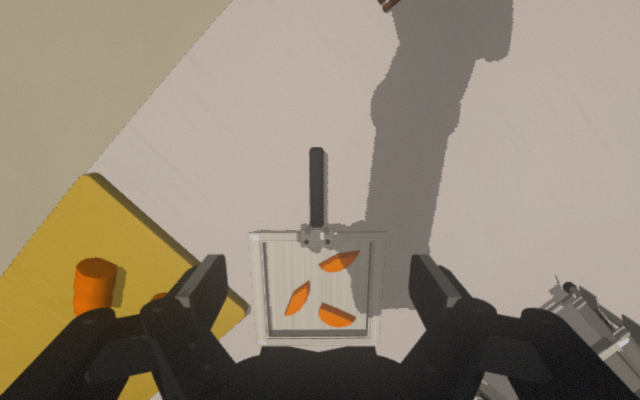

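The wrist view shows the handle at about (317,190) with its axis lined up with the tool, and the tray at (317,285). The two measurements agree within 4 mm. I'll descend and grip.

Emit:
arm_command --plan ".0015 -.002 .05 0;0 0 .05 0;0 0 .05 0;0 0 .03 0;0 0 .015 0;0 0 .006 0;0 0 0 0;0 0 0 0" --hand -1

```text
clock: 3.7
tcp_pos: [0.3818, -0.3127, 0.0228]
orientation: [1.149, 2.922, -0.0]
contact_force: [0.3, 0.5, -0.2]
grip_width: 0.0856
gripper_force: 0.0
```

Emit:
arm_command --plan "0 0 0 0;0 0 0 0;0 0 0 0;0 0 0 0;0 0 0 0;0 0 0 0" --hand 1 --grip_force 110

```text
clock: 4.45
tcp_pos: [0.3809, -0.3122, 0.0218]
orientation: [-1.151, -2.923, -0.0]
contact_force: [-0.7, 0.5, 0.7]
grip_width: 0.0117
gripper_force: 108.0
```

Emit:
arm_command --plan "0 0 -.004 0;0 0 -.008 0;0 0 -.012 0;0 0 -.016 0;0 0 -.018 0;0 0 -.018 0;0 0 -.018 0;0 0 -.018 0;0 0 -.014 0;0 0 -.008 0;0 0 -.004 0;0 0 0 0;0 0 0 0"

```text
clock: 6.08
tcp_pos: [0.3808, -0.312, 0.1593]
orientation: [-1.15, -2.922, 0.0]
contact_force: [0.1, -0.3, -1.7]
grip_width: 0.0119
gripper_force: 108.2
```

```bash
cat > tray.py <<'E'
from h import *
def pose(show=None):
    o=r.get_obs(); M=R.from_rotvec(o["orientation"]).as_matrix(); t=np.array(o["tcp_pos"])
    az=np.degrees(np.arctan2(M[1,0],M[0,0])); print(round(o["clock"],2),"tcp",t.round(4),"az",az.round(2),"tilt",M[:,2].round(4),"F",np.round(o["contact_force"],1),"Mo",np.round(o["moment"],2),"w",o["grip_width"])
    C,p,d=grab("wrist",show); P=cloud(C,d); L=(P-t)@M  # tool frame
    hsv=cv2.cvtColor(p,cv2.COLOR_RGB2HSV)
    # expected rim top at tool z = -0.005+... : tray x axis = -tool x
    m=(L[...,0]<-.06)&(L[...,0]>-.26)&(abs(L[...,1])<.10)&(L[...,2]>-.025)&(L[...,2]<.03)&(hsv[...,1]<60)&(hsv[...,2]>80)
    S=L[m]; S=S[(abs(S[:,1])>.066)|(S[:,0]>-.086)]   # rim zones
    return L,p,m,S
if __name__=="__main__":
    import sys
    L,p,m,S=pose(sys.argv[1])
    n,l,s,c=cv2.connectedComponentsWithStats(m.astype(np.uint8)); k=1+s[1:,4].argmax(); Q=L[l==k]
    print(len(Q),"x",Q[:,0].min(),Q[:,0].max(),"y",Q[:,1].min(),Q[:,1].max(),"z",np.percentile(Q[:,2],[2,50,98]))
    F=L[l==k]; F=F[F[:,2]<np.median(F[:,2])+.03]
    for a,b in ((-.0,-.085),(-.085,-.11),(-.11,-.14),(-.14,-.17),(-.17,-.2),(-.2,-.22),(-.22,-.25)):
        for sgn in (1,-1):
            q=F[(F[:,0]<a)&(F[:,0]>b)&(F[:,1]*sgn>.072)]
            if len(q): print(a,sgn,len(q),"z",np.median(q[:,2]).round(4),"yext",(np.abs(q[:,1])).max().round(4))
E
python3 tray.py w2.png
```

```text
6.08 tcp [ 0.3808 -0.312   0.1593] az 137.04 tilt [-1.e-03  4.e-04 -1.e+00] F [ 0.1 -0.3 -1.7] Mo [ 0.13  0.14 -0.03] w 0.01194599990654432
32 x -0.07211531389918541 -0.06883712530033183 y -0.08010427323874779 -0.07556304678599977 z [0.00292689 0.00422586 0.00628403]
-0.0 -1 32 z 0.0042 yext 0.0801
```

View pics/w2.png

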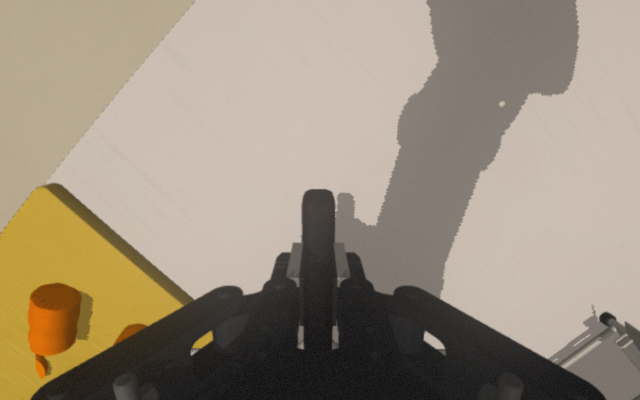

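The tray is held: the wrist view shows the handle between the pads at (318,265), though the fingers hide the pan. I'll check level and yaw from the top and side cameras.

```bash
cat > lev.py <<'E'
from h import *
def lev(cams=("top","side"),save=None):
    o=r.get_obs(); M=R.from_rotvec(o["orientation"]).as_matrix(); t=np.array(o["tcp_pos"]); tx=-M[:2,0]; tx/=np.hypot(*tx); ty=np.array([-tx[1],tx[0]])
    print(round(o["clock"],2),"tcp",t.round(4),"tray az cmd",np.degrees(np.arctan2(tx[1],tx[0])).round(2))
    for n in cams:
        C,p,d=grab(n,save and n+save); P=cloud(C,d); q=P[...,:2]-t[:2]; X=q@tx-.153; Y=q@ty; Z=P[...,2]-(t[2]-.0018)  # tray frame, z from nominal rim top
        m=(X>-.1)&(X<.1)&(abs(Y)<.1)&(abs(Z)<.018)&((abs(Y)>.073)|(X>.073)|((X<-.073)&(abs(Y)>.03)))
        A=np.c_[X[m],Y[m],np.ones(m.sum())]; z=Z[m]; w=np.ones(len(z),bool)
        for _ in range(8):
            k=np.linalg.lstsq(A[w],z[w],rcond=None)[0]; w=abs(z-A@k)<.004
        print(n,m.sum(),w.sum(),"slopes deg x,y",np.degrees(k[:2]).round(2),"z0 mm",(k[2]*1e3).round(1))
        G=np.c_[X[m],Y[m]][w]; rc=cv2.minAreaRect(G.astype(np.float32)); print("   rect in expected tray frame mm",(np.array(rc[0])*1e3).round(1),(np.array(rc[1])*1e3).round(1),"ang",round(rc[2],2))
if __name__=="__main__":
    import sys; lev(save=sys.argv[1] if len(sys.argv)>1 else None)
E
python3 lev.py a1.png
```

```text
6.12 tcp [ 0.3808 -0.312   0.1593] tray az cmd -42.96
top 1133 1107 slopes deg x,y [-1.62 -0.  ] z0 mm -4.0
   rect in expected tray frame mm [-0.6  1. ] [170.9 169.1] ang 89.26
side 1244 1240 slopes deg x,y [-1.53 -0.06] z0 mm -4.6
   rect in expected tray frame mm [ 0.2 -1. ] [171.6 170.5] ang 89.76
```

The tray droops 1.5° at the rear, which the fit tolerates. I'll carry it round in front of the racks and then turn it.

Emit:
arm_command --plan ".0025 .0049 0 0;.0051 .0098 0 0;.0076 .0147 0 0;.0101 .0195 0 0;.0127 .0244 0 0;.0127 .0244 0 0;.0127 .0244 0 0;.0127 .0244 0 0;.0127 .0244 0 0;.0127 .0244 0 0;.0186 .02 0 0;.0186 .02 0 0;.0186 .02 0 0;.0186 .02 0 0;.0149 .016 0 0;.0112 .012 0 0;.0075 .008 0 0;.0037 .004 0 0"

```text
clock: 8.48
tcp_pos: [0.4398, 0.0646, 0.1598]
orientation: [1.149, 2.924, 0.0]
contact_force: [0.4, 0.2, -1.5]
grip_width: 0.0116
gripper_force: 108.2
```

Emit:
arm_command --plan "0 0 .001 -.4;0 0 .001 -.9;0 0 .001 -1.5;0 0 .001 -2.1;0 0 .001 -2.6;0 0 .001 -3;0 0 .001 -3;0 0 .001 -3;0 0 .001 -3;0 0 .001 -3;0 0 .001 -3;0 0 .001 -3;0 0 .001 -3;0 0 .001 -3;0 0 .001 -2.6;0 0 .001 -2.1;0 0 .001 -1.5;0 0 .001 -.9;0 0 .001 -.4;0 0 0 0"

```text
clock: 10.98
tcp_pos: [0.4398, 0.0638, 0.1407]
orientation: [-0.026, -3.141, 0.0]
contact_force: [0.1, 0.6, -1.8]
grip_width: 0.0112
gripper_force: 108.2
```

```bash
python3 lev.py a2.png; python3 - <<'E'
from h import *
o=r.get_obs();print(o["joints"].round(2))
E
```

```text
10.97 tcp [0.4398 0.0638 0.1407] tray az cmd -0.97
top 1218 1178 slopes deg x,y [-1.46  0.02] z0 mm -3.3
   rect in expected tray frame mm [1.6 0.5] [172.8 168.2] ang 89.88
side 393 374 slopes deg x,y [-1.5  -0.16] z0 mm -4.3
   rect in expected tray frame mm [ 0.2 -1.1] [175.5 166.4] ang 89.96
[-0.51  0.21  0.26  2.18 -0.08  0.76  1.35]
```

```bash
cat > m4.py <<'E'
from h import *
C,p,d=grab("top"); P=cloud(C,d)
A=P[40:175,150:330].reshape(-1,3)
# tray edges
T=A[(A[:,0]<.69)&(A[:,0]>.50)&(A[:,2]>.115)&(A[:,2]<.15)]
e=np.linspace(.53,.66,14); L=[];Rr=[]
for a,b in zip(e,e[1:]):
    s=T[(T[:,0]>a)&(T[:,0]<b),1]; L.append(s.max()); Rr.append(s.min())
c=(e[1:]+e[:-1])/2
print("tray L",np.polyfit(c-.6,L,1),"R",np.polyfit(c-.6,Rr,1)); print(np.round(L,4),np.round(Rr,4)); print("tray rear x",T[:,0].max())
# rack features in front, per height
for lo,hi in ((.10,.112),(.112,.122),(.122,.14),(.16,.17),(.17,.18),(.18,.2),(.04,.05),(.05,.06),(.06,.08)):
    for sg in (0,1):
        s=A[(A[:,0]>.692)&(A[:,0]<.78)&(A[:,2]>lo)&(A[:,2]<hi)&((A[:,1]>.062)==sg)&(abs(A[:,1]-.062)>.07)&(abs(A[:,1]-.062)<.115)]
        if len(s): print(lo,"L" if sg else "R",len(s),"x",s[:,0].min().round(4),s[:,0].max().round(4),"y",s[:,1].min().round(4),s[:,1].max().round(4))
cv2.imwrite("pics/c3.png",cv2.resize(p[75:185,150:310,::-1],None,fx=5,fy=5,interpolation=cv2.INTER_CUBIC))
E
python3 m4.py
```

```text
Traceback (most recent call last):
  File "m4.py", line 8, in <module>
    s=T[(T[:,0]>a)&(T[:,0]<b),1]; L.append(s.max()); Rr.append(s.min())
                                           ~~~~~^^
ValueError: zero-size array to reduction operation maximum which has no identity
```

```bash
sed -i 's/^A=P.*/A=P[30:260,150:340].reshape(-1,3)/; s/p\[75:185,150:310/p[75:195,170:320/' m4.py; python3 m4.py
```

```text
tray L [0.04915856 0.14561876] R [-0.02001203 -0.02327866]
[0.1333 0.1395 0.1473 0.1483 0.1489 0.1466 0.1479 0.148  0.1464 0.1461
 0.1466 0.145  0.1459] [-0.0211 -0.023  -0.0227 -0.0225 -0.0225 -0.0225 -0.0226 -0.0247 -0.0241
 -0.0241 -0.0238 -0.0237 -0.024 ]
tray rear x 0.6793520083884506
0.1 R 19 x 0.7517 0.7749 y -0.0368 -0.013
0.1 L 21 x 0.7436 0.7709 y 0.1363 0.1556
0.112 R 33 x 0.7384 0.7787 y -0.0372 -0.0135
0.112 L 43 x 0.741 0.7696 y 0.1361 0.158
0.122 R 28 x 0.7389 0.7717 y -0.0369 -0.0255
0.122 L 27 x 0.7408 0.7628 y 0.149 0.1592
0.16 R 13 x 0.7254 0.7675 y -0.0364 -0.0233
0.16 L 3 x 0.7393 0.7541 y 0.1369 0.1527
0.17 R 128 x 0.7246 0.78 y -0.0369 -0.0081
0.17 L 160 x 0.7265 0.7795 y 0.132 0.158
0.18 R 52 x 0.7244 0.7699 y -0.0367 -0.0186
0.18 L 92 x 0.7248 0.7787 y 0.1373 0.1594
0.04 R 12 x 0.7271 0.7671 y -0.0373 -0.0204
0.04 L 3 x 0.7405 0.7673 y 0.1344 0.1502
0.05 R 87 x 0.7369 0.7787 y -0.0365 -0.0082
0.05 L 131 x 0.727 0.7799 y 0.1322 0.1579
0.06 R 39 x 0.7256 0.7709 y -0.0371 -0.0262
0.06 L 62 x 0.7258 0.7767 y 0.138 0.1578
```

View pics/c3.png

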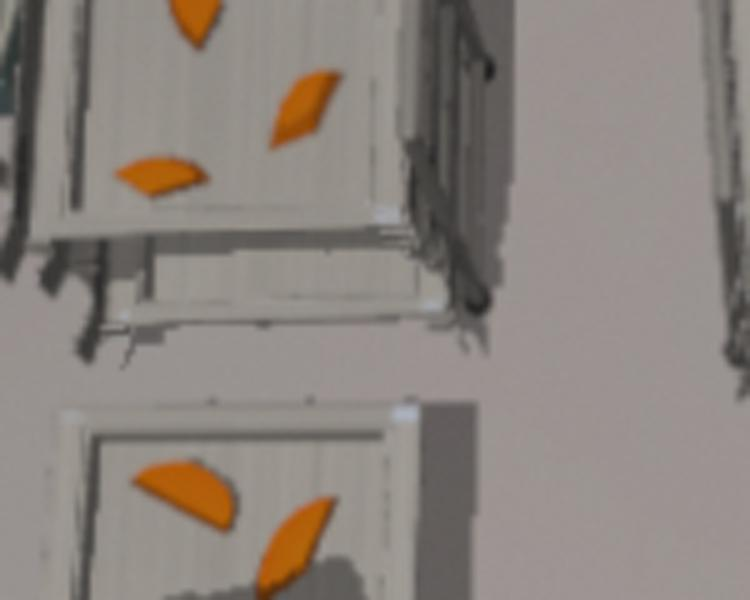

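The crop shows the tray's rear edge at row 405 and the middle rails' mouths at about (50,280). Those mouths sit near x≈0.740 against 0.7255 for the other rails, so the free pair is about 14 mm back and its stops should be near x≈0.929. Yaw needs a 0.7° correction. Then I'll enter the flare.

Emit:
arm_command --plan "0 0 .001 -.3;0 0 .002 -.4;-.005 0 .002 0;-.01 0 0 0;-.012 0 0 0;-.012 0 0 0;-.012 0 0 0;-.01 0 0 0;-.006 0 0 0;-.003 0 0 0;0 0 0 0"

```text
clock: 12.55
tcp_pos: [0.5098, 0.0635, 0.1357]
orientation: [-0.007, -3.141, 0.0]
contact_force: [0.5, 0.2, -2.1]
grip_width: 0.0117
gripper_force: 108.2
```

```bash
python3 lev.py; sed -i 's/A\[:,0\]<.69)&(A\[:,0\]>.50)/A[:,0]<.77)\&(A[:,0]>.55)\&(abs(A[:,1]-.062)<.0895)/; s/np.linspace(.53,.66,14)/np.linspace(.60,.73,14)/; s/c-.6,/c-.665,/g' m4.py; python3 m4.py | head -4
```

```text
12.55 tcp [0.5098 0.0635 0.1357] tray az cmd -0.26
top 1013 927 slopes deg x,y [-1.54 -0.06] z0 mm -3.3
   rect in expected tray frame mm [9.6 2.9] [188.6 178.7] ang 88.74
side 429 375 slopes deg x,y [-1.45  0.04] z0 mm -4.7
   rect in expected tray frame mm [ 6.2 -2. ] [182.5 192. ] ang 0.88
tray L [0.27545003 0.13754176] R [-0.0105523  -0.02173209]
[0.1182 0.121  0.1192 0.1286 0.133  0.1397 0.1476 0.1473 0.1455 0.1468
 0.148  0.1462 0.147 ] [-0.0214 -0.0213 -0.0211 -0.0212 -0.021  -0.0211 -0.022  -0.0225 -0.0226
 -0.0226 -0.022  -0.0218 -0.022 ]
```

Emit:
arm_command --plan "-.003 0 0 0;-.005 0 0 0;-.006 0 0 0;-.006 0 0 0;-.005 0 0 0;-.003 0 0 0;0 0 0 0"

```text
clock: 13.58
tcp_pos: [0.5381, 0.0633, 0.1357]
orientation: [-0.007, -3.142, 0.0]
contact_force: [0.1, -0.6, -1.8]
grip_width: 0.0117
gripper_force: 108.2
```

Emit:
arm_command --plan "-.003 0 0 0;-.005 0 0 0;-.006 0 0 0;-.006 0 0 0;-.006 0 0 0;-.006 0 0 0;-.005 0 0 0;-.003 0 0 0;0 0 0 0"

```text
clock: 14.7
tcp_pos: [0.578, 0.0631, 0.1358]
orientation: [-0.007, -3.142, 0.0]
contact_force: [-0.4, 0.1, -2.3]
grip_width: 0.0113
gripper_force: 108.2
```

```bash
python3 -c "
from h import *
o=r.get_obs();print(o['contact_force'],o['moment'],o['tcp_pos'])"
```

```text
[-0.37297549  0.09098768 -2.2641518 ] [ 0.01553658  0.2566102  -0.01986468] [0.57804481 0.06313804 0.13575015]
```

Emit:
arm_command --plan "-.003 0 0 0;-.006 0 0 0;-.007 0 0 0;-.007 0 0 0;-.007 0 0 0;-.007 0 0 0;-.006 0 0 0;-.004 0 0 0;0 0 0 0"

```text
clock: 15.82
tcp_pos: [0.6251, 0.0629, 0.1358]
orientation: [0.007, 3.142, -0.0]
contact_force: [-0.5, 0.4, -1.8]
grip_width: 0.0114
gripper_force: 108.2
```

Emit:
arm_command --plan "-.003 0 0 0;-.006 0 0 0;-.007 0 0 0;-.007 0 0 0;-.007 0 0 0;-.006 0 0 0;-.003 0 0 0;0 0 0 0"

```text
clock: 16.82
tcp_pos: [0.664, 0.0627, 0.1357]
orientation: [-0.007, -3.141, 0.0]
contact_force: [0.4, -0.1, -1.7]
grip_width: 0.0117
gripper_force: 108.2
```

Emit:
arm_command --plan "-.002 0 0 0;-.003 0 0 0;-.003 0 0 0;-.003 0 0 0;-.002 0 0 0;-.002 0 0 0;0 0 0 0"

```text
clock: 17.7
tcp_pos: [0.679, 0.0627, 0.1358]
orientation: [0.007, 3.142, -0.0]
contact_force: [-0.7, -0.1, -2.0]
grip_width: 0.0117
gripper_force: 108.2
```

Emit:
arm_command --plan "-.001 0 0 0;-.001 0 0 0;-.001 0 0 0;-.001 0 0 0;0 0 0 0"

```text
clock: 18.32
tcp_pos: [0.683, 0.0627, 0.1358]
orientation: [0.007, 3.142, -0.0]
contact_force: [-0.1, 0.5, -2.5]
grip_width: 0.0115
gripper_force: 108.2
```

Emit:
arm_command --plan "-.001 0 0 0;-.001 0 0 0;-.001 0 0 0;0 0 0 0"

```text
clock: 18.82
tcp_pos: [0.686, 0.0627, 0.1358]
orientation: [0.007, 3.141, 0.0]
contact_force: [0.5, 0.5, -1.5]
grip_width: 0.0111
gripper_force: 108.2
```

Emit:
arm_command --plan "-.001 0 0 0;-.001 0 0 0;0 0 0 0"

```text
clock: 19.2
tcp_pos: [0.688, 0.0627, 0.1358]
orientation: [0.007, 3.141, 0.0]
contact_force: [-0.6, 1.1, -2.0]
grip_width: 0.0111
gripper_force: 108.2
```

Emit:
arm_command --plan "-.001 0 0 0;-.001 0 0 0;0 0 0 0"

```text
clock: 19.58
tcp_pos: [0.6892, 0.0623, 0.1354]
orientation: [-0.007, -3.14, 0.001]
contact_force: [-3.6, -0.6, -2.3]
grip_width: 0.0113
gripper_force: 108.3
```

Emit:
arm_command --plan "-.001 0 0 0;0 0 0 0"

```text
clock: 19.82
tcp_pos: [0.6893, 0.0619, 0.1351]
orientation: [-0.008, -3.138, 0.001]
contact_force: [-5.5, 0.1, -1.8]
grip_width: 0.0114
gripper_force: 108.3
```

Emit:
arm_command --plan "-.001 0 0 0;0 0 0 0"

```text
clock: 20.08
tcp_pos: [0.6894, 0.0616, 0.1347]
orientation: [-0.008, -3.136, 0.002]
contact_force: [-8.1, -2.8, -1.0]
grip_width: 0.0115
gripper_force: 108.3
```

Stops felt at TCP x≈0.689: the push is 8 N and the position has stalled. I'll back off to about 1.2 mm clear and lower.

Emit:
arm_command --plan ".002 0 0 0;.002 0 0 0;0 0 0 0;0 0 0 0"

```text
clock: 20.58
tcp_pos: [0.6885, 0.0629, 0.1361]
orientation: [0.007, 3.14, 0.0]
contact_force: [-0.1, -0.6, -2.7]
grip_width: 0.0117
gripper_force: 108.2
```

```bash
python3 lev.py; python3 -c "
from h import *
o=r.get_obs();print(o['contact_force'],o['moment'],o['tcp_pos'])"
```

```text
20.57 tcp [0.6885 0.0629 0.1361] tray az cmd -0.25
top 212 113 slopes deg x,y [-1.64 -2.8 ] z0 mm -6.3
   rect in expected tray frame mm [ -9.8 -84.3] [ 66. 167.] ang 74.8
side 401 166 slopes deg x,y [0.18 0.25] z0 mm -6.3
   rect in expected tray frame mm [-4.9 -2.9] [188.5 192.1] ang 0.07
[-0.22987833  0.54199408 -0.86611603] [-0.04645036  0.19495936  0.00762859] [0.68827564 0.06281257 0.13598684]
```

Emit:
arm_command --plan ".0008 0 0 0;0 0 .002 0;0 0 .003 0;0 0 .003 0;0 0 .002 0;0 0 0 0"

```text
clock: 21.42
tcp_pos: [0.687, 0.0627, 0.1255]
orientation: [-0.007, -3.141, 0.0]
contact_force: [0.1, -0.9, -1.5]
grip_width: 0.0117
gripper_force: 108.2
```

Emit:
arm_command --plan "0 0 .001 0;0 0 .001 0;0 0 .001 0;0 0 0 0"

```text
clock: 21.92
tcp_pos: [0.6873, 0.0627, 0.1228]
orientation: [0.007, 3.141, -0.0]
contact_force: [1.5, 0.6, -1.6]
grip_width: 0.0117
gripper_force: 108.3
```

Emit:
arm_command --plan "0 0 .001 0;0 0 .001 0;0 0 0 0"

```text
clock: 22.3
tcp_pos: [0.6872, 0.0626, 0.1208]
orientation: [0.007, 3.141, 0.0]
contact_force: [1.5, -0.7, -1.8]
grip_width: 0.0112
gripper_force: 108.3
```

Emit:
arm_command --plan "0 0 .001 0;0 0 .001 0;0 0 0 0"

```text
clock: 22.68
tcp_pos: [0.6871, 0.0627, 0.1188]
orientation: [0.007, 3.142, 0.0]
contact_force: [-0.1, -0.3, -1.6]
grip_width: 0.0116
gripper_force: 108.3
```

Emit:
arm_command --plan "0 0 .001 0;0 0 .001 0;0 0 0 0"

```text
clock: 23.05
tcp_pos: [0.687, 0.0627, 0.1167]
orientation: [-0.007, -3.141, -0.0]
contact_force: [0.3, -0.2, -1.5]
grip_width: 0.0117
gripper_force: 108.3
```

```bash
python3 lev.py a3.png; python3 -c "
from h import *
o=r.get_obs();print(o['contact_force'],o['moment'],o['tcp_pos'])
a=cv2.imread('pics/sidea3.png')[90:210,340:450];b=cv2.imread('pics/topa3.png')[75:150,160:280]
cv2.imwrite('pics/c4.png',np.hstack([cv2.resize(a,(440,480),interpolation=2),cv2.resize(b,(360,225),interpolation=2) if 0 else cv2.copyMakeBorder(cv2.resize(b,(360,225),interpolation=2),0,255,0,0,0)]))"
```

```text
23.05 tcp [0.687  0.0627 0.1167] tray az cmd -0.26
top 284 184 slopes deg x,y [-0.6 -2.4] z0 mm -2.5
   rect in expected tray frame mm [ -8.7 -86.4] [ 70.  168.5] ang 73.69
side 475 172 slopes deg x,y [-1.55 -1.95] z0 mm 1.9
   rect in expected tray frame mm [-3.  -4.1] [190.4 190.8] ang 89.07
[-0.45864221 -0.02846621 -2.01318194] [ 0.03929012 -0.05092815  0.0567941 ] [0.68702552 0.06265554 0.11670306]
```

View pics/c4.png

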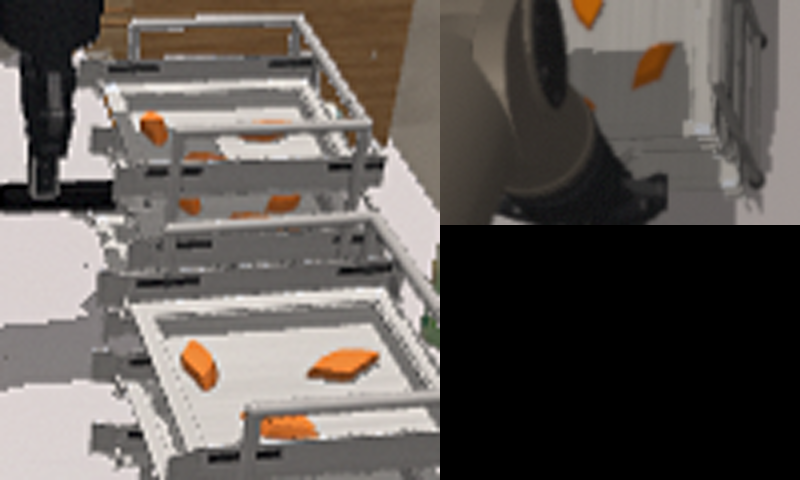

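The side crop shows the tray in the middle level of the left rack, slices inside, handle still gripped at (50,185). The moment has dropped, so the rear is bearing. I'll keep lowering until the front seats.

Emit:
arm_command --plan "0 0 .001 0;0 0 0 0;0 0 0 0"

```text
clock: 23.52
tcp_pos: [0.687, 0.0627, 0.116]
orientation: [-0.007, -3.141, -0.0]
contact_force: [-2.9, -0.2, 2.7]
grip_width: 0.0114
gripper_force: 108.8
```

Emit:
arm_command --plan "0 0 .001 0;0 0 0 0;0 0 0 0"

```text
clock: 23.9
tcp_pos: [0.687, 0.0627, 0.1149]
orientation: [-0.007, -3.141, -0.0]
contact_force: [-4.3, 0.4, 3.4]
grip_width: 0.0116
gripper_force: 109.0
```

Emit:
arm_command --plan "0 0 .001 0;0 0 0 0;0 0 0 0"

```text
clock: 24.28
tcp_pos: [0.6871, 0.0627, 0.114]
orientation: [0.007, 3.142, 0.0]
contact_force: [-3.5, 0.0, 5.0]
grip_width: 0.0116
gripper_force: 109.2
```

Fz has turned positive at z=0.1165, about the height expected when seated (0.1158; resting on the lips would be about 0.123). I'll ease up 1.5 mm and release.

Emit:
arm_command --plan "0 0 -.001 0;0 0 -.0005 0;0 0 0 0"

```text
clock: 24.65
tcp_pos: [0.6874, 0.0627, 0.1153]
orientation: [0.007, 3.141, 0.0]
contact_force: [-1.1, 0.5, 3.0]
grip_width: 0.0113
gripper_force: 108.9
```

Emit:
arm_command --plan "0 0 0 0;0 0 0 0;0 0 0 0;0 0 0 0;0 0 0 0" --hand -1 --grip_force 20

```text
clock: 25.28
tcp_pos: [0.6871, 0.0627, 0.1152]
orientation: [-0.007, -3.142, -0.0]
contact_force: [0.6, -1.1, -0.0]
grip_width: 0.0854
gripper_force: 0.0
```

```bash
cat > m5.py <<'E'
from h import *
import sys
o=r.get_obs(); print(o["clock"],o["tcp_pos"],o["contact_force"],o["grip_width"])
C,p,d=grab("wrist",sys.argv[1]); P=cloud(C,d); hsv=cv2.cvtColor(p,cv2.COLOR_RGB2HSV)
m=(hsv[...,2]<75)&(abs(P[...,1]-.063)<.02)&(P[...,2]>.11)&(P[...,2]<.145)&(P[...,0]>.60)&(P[...,0]<.78); A=P[m]
e=np.linspace(.64,.76,13)
for a,b in zip(e,e[1:]):
    s=A[(A[:,0]>a)&(A[:,0]<b)]
    if len(s)>5: print(a.round(3),len(s),"z",np.median(s[:,2]).round(4),"y",np.median(s[:,1]).round(4))
print("handle end x",np.percentile(A[:,0],[0,1,99,100]))
E
python3 m5.py w3.png
```

```text
25.275 [0.68711253 0.0626766  0.11522571] [ 0.60103773 -1.07877579 -0.04457189] 0.08544987104242648
0.65 639 z 0.1289 y 0.0618
0.66 640 z 0.1302 y 0.0617
0.67 605 z 0.1302 y 0.0617
0.68 573 z 0.1302 y 0.0616
0.69 549 z 0.1302 y 0.0616
0.7 532 z 0.1302 y 0.0616
0.71 484 z 0.1301 y 0.0615
0.72 452 z 0.1301 y 0.0615
0.73 359 z 0.1301 y 0.0614
0.74 7 z 0.1179 y 0.0701
handle end x [0.65339222 0.6536535  0.73703126 0.74804556]
```

View pics/w3.png

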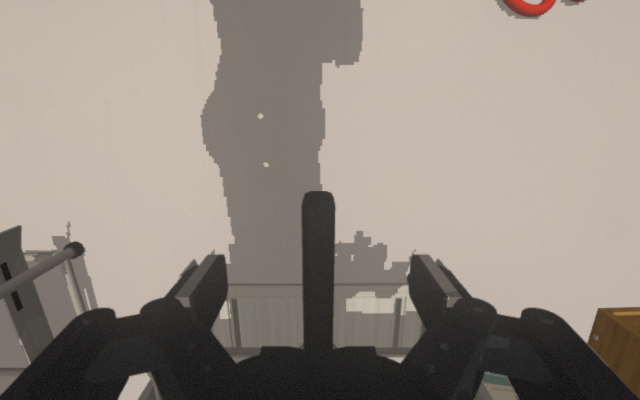

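The wrist view shows the handle free between the open fingers at (318,270). Its top is at z=0.130 along its whole length, so the tray is level and at the expected seated height. I'll withdraw.

Emit:
arm_command --plan "0 0 -.005 0;0 0 -.01 0;0 0 -.015 0;0 0 -.015 0;.02 0 -.015 0;.03 0 -.02 0;.03 0 -.02 0;.03 0 -.02 0;.03 0 -.02 0;.03 0 -.02 0;.02 0 0 0;0 0 0 0;0 0 0 0"

```text
clock: 26.95
tcp_pos: [0.4978, 0.0635, 0.2759]
orientation: [0.007, 3.14, 0.001]
contact_force: [0.2, 0.0, 0.3]
grip_width: 0.0853
gripper_force: 0.0
```

```bash
python3 m5.py w4.png; python3 - <<'E'
from h import *
C,p,d=grab("wrist"); P=cloud(C,d); A=P.reshape(-1,3); A=A[np.isfinite(A).all(1)]
for lo,hi in ((.108,.120),(.168,.18),(.046,.06)):
    for y0,y1 in ((-.02,.02),(.02,.05),(.075,.105),(.105,.145)):
        s=A[(A[:,2]>lo)&(A[:,2]<hi)&(A[:,1]>y0)&(A[:,1]<y1)&(A[:,0]>.73)&(A[:,0]<.80)]
        if len(s): print(lo,y0,len(s),"front x",np.percentile(s[:,0],2).round(4),"z",np.median(s[:,2]).round(4))
E
```

```text
26.95 [0.49779293 0.06351885 0.27586966] [0.19612766 0.00703702 0.26923257] 0.08531990464438752
0.65 174 z 0.1262 y 0.0617
0.66 94 z 0.13 y 0.0617
0.67 96 z 0.1301 y 0.0611
0.68 91 z 0.1302 y 0.0616
0.69 30 z 0.1299 y 0.061
handle end x [0.6519455  0.65257627 0.6927627  0.69404877]
0.046 -0.02 188 front x 0.7375 z 0.0543
0.046 0.02 155 front x 0.7429 z 0.0542
0.046 0.075 160 front x 0.743 z 0.0542
0.046 0.105 230 front x 0.7372 z 0.0542
```

View pics/w4.png

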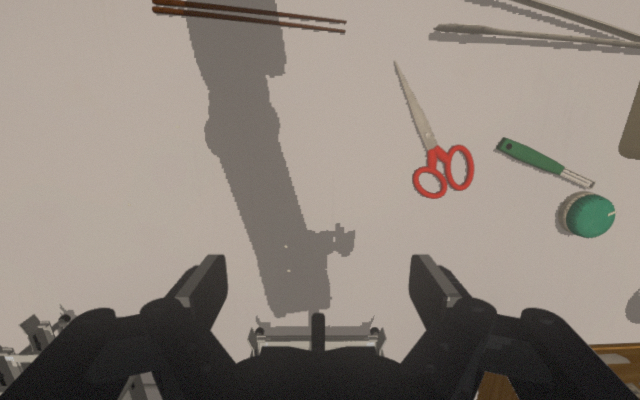

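The tray sits unmoved at seated height, and the lowest tray is where it was. The robot touches nothing, so I'll hand in.

```bash
python3 -c "
from bench import ticket
print(ticket.hand_in())"
```

```text
the job is handed in; nothing more can be done
None
```

I put the carrot tray on the free 110 mm rails of the left-hand rack (rack_a) and handed the job in at about 27 s. The rear stops were felt at about 8 N. After release the handle's top measured level at z = 0.130 m, the height expected for a rim flat on both rails. The lips and the slices were not re-checked in view after release, and the judge's verdict was not shown.

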